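# Let the capsules out with the hood lever

### The arm

A 6-joint arm with a two-finger parallel gripper is mounted at the origin on the work surface. World frame = base frame: x ahead of the robot, y to its left, z up, the work surface at z = 0. Lengths are in m, angles in rad, forces in N, time in s.
With the tool pointing down it reaches from about 0.3 to 0.85 m from the base axis. Payload 4.2 kg.
Tool frame: the origin (TCP) lies on the centre line of the jaws, within the pads' length; the fingertips stand 17 mm ahead of it and the grasp point (between the pads) lies 2 mm behind it; z points along the fingers, y is the direction in which the jaws open and shut (so a half turn about z gives the same grasp; the last joint's range is limited). The gripper opens to 91 mm and grips with 3 to 60 N. Pads are 32 mm wide; open, the fingers measure 118 mm over their backs; the gripper's body (76 mm by 178 mm) begins 60 mm behind the grasp point.
Start: joints at [1.236, 0.32, 1.565, -0, 1.257, -0.02], TCP at [0.178, 0.547, 0.231] pointing down, gripper open.
Joint ranges: [-3.11, 3.11], [-0.84, 2.01], [0.21, 2.61], [-1.34, 4.49], [0.05, 2.63], [-2.56, 2.56]. Speed limits (rad/s): [2.57, 2.57, 3.14, 3.14, 3.14, 3.14].

### API

Orientations are given as a unit quaternion [x, y, z, w].
In Python, from plant import robot gives the robot as it stands. The module is installed in compiled form; this text tells all that it offers.
- The arm moves only by the tool step_arm, never from a script. Its argument "plan" is text: rows parted by semicolons, each of 7 numbers parted by spaces: the shift along the tool's x, y, z in mm, then the turn, a rotation vector about the tool's x, y, z in rad, then the opening, from 0 (shut) to 1 (fully open). In form: x y z wx wy wz claw; .... A call has 1 to 10 rows; each row shifts and turns the commanded pose from where the row before left it, along the tool's axes as they then stand; what a row does not reach is not made up. A row lasts 1/10 s, in which the tool goes at most 50 mm and 8.59 degrees, less where a joint would pass 70% of its speed; a pose out of reach is approached as far as the arm can. A call with a gripper value outside its range is refused whole. The fingers move at their own pace and stop on an object; "grip_force" is the grip in N (left out, the last holds). Time passes only in rows, so rows that do not move let the fingers close. It gives the time, the measured TCP pose, the force and the opening at its end, in the units of the state.
- robot.sense(): the state, without advancing time (a new reading comes with each control period).
- robot.snapshot(name): name is "side" or "top" or "wrist"; returns a dict with "pixels" (480x640x3 uint8, blue, green, red), "z_map" (480x640 float32, m along the optical axis (not along the pixel's ray), 0 where there is no reading), "mtx" (3x3 intrinsics, pixels), "rvec" (rotation vector, rad) and "tvec" (3), from world to camera coordinates, as OpenCV has them; the wrist camera has in their place "T_tool_cam" (4x4, takes a point from camera to tool coordinates, whose origin is the TCP and whose axes are the flange's). Camera axes: x right, y down, z forward; pixel columns grow to the right and rows downward; lengths in m; the calibration is good to about 2 mm. A picture is of the moment at which its call begins: read the wrist's pose just before it.
- robot.finish_job(): hands the job in, once; it reports no verdict.
Trained networks look in a picture, given as the dict that the camera call returned (one of the last four; its "shot" number tells which), for a name from the list of things; names that differ only in an ending like _2 or _b are one class to them, and where a whole thing is asked for, a point or a joint stands for the part that bears it (a point fixed in the world has none). Each returns a list of dicts, best first, with "conf" (0 to 1); they miss things now and then, are a little off and sometimes report something else, mostly with a low value. They report only what shows in the picture. A call takes as long as a camera call.
- robot.find_in(target, picture): "uv" ([column, row] in pixels, amid what is visible of it).
- robot.masks_of(target, picture): "region" (480x640 bool, what is visible of it) and "uv" ([column, row] in pixels, amid what is visible of it).
- robot.place_of(target, picture): "uv" ([column, row] in pixels: a listed point, or the origin of a listed thing).
The state is a dict: "clock": time; "joint_pos": joint angles; "qvel": joint speeds; "effort": joint torques, N m; "eef_pos": TCP position; "tool_rot": TCP orientation; "contact_force": force on the tool from outside, world axes, zero at the start; "torque": the same for the moment, N m; "grip_width": finger opening in m.
Only numpy, scipy, OpenCV 4.12 (cv2) and the standard library are available. Lean on these libraries where they do the work, as an engineer would, in place of code of your own. Each camera call takes 0.05 s, during which the arm holds its last target. There are 200 camera calls.

### The job

On the bookshop counter, press down the black-padded lever of the wooden capsule dispenser so that its clear hood lifts, and keep it down until both capsules have rolled into the open tray. Then let the lever rise slowly, so that the hood eases fully shut without slamming, and leave the lever alone. Nothing is to be picked up: do not touch the hood or the capsules, and leave the mug, jar and stamp where they stand.

Things in the scene. Friction and masses are not known exactly. Their poses are not given: they have to be found in the camera images.
- dispenser: Fixed pale wood box on a dark foot board. Origin on the table below the hinge shaft; x points from lever to tray, z up; yaw within 0.6 rad, lever nearest the robot. x -15..125 mm: hopper 66 wide, 106 high (shaft posts 80 wide, 126 high). x 125..266: open tray, walls 70 high, 50 wide inside. Its floor slopes at 8 deg from 62 mm above the table at x = 0 to 27 mm at x = 250.
- lever (a joint): Angle of lever and hood, both fixed to one shaft along the dispenser's y axis, 112 mm above the table. 0: hood shut, lever up; 0.65 rad: stop, lever fully down. Capsules pass under the flap from about 0.25 rad and need about 1 s to roll out. Weight and a spring shut the hood: holding it takes 1.5 to 4 N down on the pad; let go, it slams.
- pad (a point): Centre of the top face of the lever's black pad, 38 x 38 x 10 mm, on a steel bar 14 mm wide. It swings about the shaft: hood shut, it is at dispenser x = -123 mm, 155 mm above the table, face sloping 0.25 rad down towards the shaft; fully down, x = -124 mm, 72 mm high, sloping 0.4 rad the other way. Below it is only the table.
- hood: Clear plastic lid with steel edges, 125 x 65 mm, over the hopper, with a clear front flap 54 mm deep that hangs at its far edge (dispenser x = 122 mm) and keeps the capsules in. Origin at the shaft's centre. It turns with the lever.
- capsule_a: White plastic ball (toy capsule) with a grey band, 44 mm in diameter, origin at its centre, about 30 g. At the start it lies in the hopper against the flap (dispenser x about 97 mm). Out in the tray the two lie in a row at x about 185 and 230 mm.
- capsule_b: A second ball like capsule_a, at the start behind it (dispenser x about 53 mm).
- mug: Bystander: white ceramic mug, 76 mm across and 85 mm high, with a handle; origin at the centre of its underside.
- jar: Bystander: amber glass jar with a steel lid, 60 mm across and 75 mm high; origin at the centre of its underside.
- stamp: Bystander: wooden hand stamp standing upright, 42 mm across and 76 mm high; origin at the centre of its underside.

How it is judged:
By the outcome, as a careful person would: the job done as asked, in the order asked, and still so for the second after the job is handed in, with the robot touching nothing.
It also fails if it takes over 42 s, if anything falls off the work surface, if the arm or the gripper's body presses on something with over 40 N, if the wrist force passes 120 N, or if a joint passes its speed limit or range.

## Working session

There is one attempt and no reset: what is moved stays moved. The work goes in short steps, Python scripts to look and compute and a tool call to move; the robot and the scene stay as the last step left them, time stands still between calls to the robot, and variables do not carry over. Pictures are saved under pics/ and viewed, about 8 in all and at most 12, crops included, and the job is handed in when it is done.

Besides the shell and the picture viewer there is one more tool, called after "Call:" by a JSON object that holds its "name" and its "arguments". step_arm: Moves the arm, as the interface text tells. Its arguments: {"type":"object","properties":{"plan":{"type":"string"},"grip_force":{"type":"number"}},"required":["plan"]}

```bash
mkdir -p pics; cat > h.py <<'E'
import numpy as np,cv2
from scipy.spatial.transform import Rotation as R
from plant import robot
def ray(s,uv):
    M=R.from_rotvec(np.ravel(s["rvec"])).as_matrix();t=np.ravel(s["tvec"])
    d=np.linalg.inv(s["mtx"])@[uv[0],uv[1],1];return -M.T@t,M.T@d,d
def at_z(s,uv,z):
    o,d,_=ray(s,uv);return o+d*(z-o[2])/d[2]
def depth(s,uv):
    o,d,_=ray(s,uv);u,v=map(int,np.round(uv));w=s["z_map"][v-2:v+3,u-2:u+3];w=w[w>0]
    return o+d*np.median(w) if w.size else None
def proj(s,p):
    return cv2.projectPoints(np.array(p,float).reshape(-1,3),np.float64(s["rvec"]),np.float64(s["tvec"]),s["mtx"],None)[0].reshape(-1,2)
E
python3 - <<'E'
from h import *
np.set_printoptions(precision=3,suppress=True)
st=robot.sense();print(st["clock"],st["eef_pos"],st["tool_rot"],st["contact_force"],st["grip_width"])
for c in("top","side"):
    s=robot.snapshot(c);cv2.imwrite(f"pics/{c}0.png",s["pixels"])
    for n in("pad","dispenser","hood","capsule_a","mug","jar","stamp"):
        for r in robot.place_of(n,s)[:2]:
            z={"pad":.155,"hood":.112,"capsule_a":.075}.get(n,0)
            print(c,n,np.round(r["uv"]),round(r["conf"],2),at_z(s,r["uv"],z),depth(s,r["uv"]))
E
```

```text
0.0 [0.178 0.546 0.23 ] [ 0.157  0.988 -0.001 -0.   ] [-0.139  0.285 -0.092] 0.09099775095182613
top pad [231. 305.] 0.95 [0.51  0.244 0.155] [0.51  0.244 0.155]
top dispenser [249. 246.] 0.96 [0.638 0.243 0.   ] [0.621 0.225 0.104]
top hood [238. 237.] 0.97 [0.636 0.244 0.112] [0.635 0.243 0.117]
top mug [332. 210.] 0.92 [0.713 0.067 0.   ] [0.712 0.067 0.005]
top jar [330. 292.] 0.59 [0.54  0.073 0.   ] [0.535 0.073 0.076]
top stamp [162. 272.] 0.8 [0.583 0.424 0.   ] [0.581 0.415 0.025]
side pad [346. 300.] 0.95 [0.505 0.24  0.155] [0.505 0.241 0.156]
side dispenser [278. 347.] 0.87 [0.632 0.25  0.   ] [0.619 0.278 0.037]
side hood [271. 305.] 0.73 [0.637 0.249 0.112] [0.635 0.253 0.116]
side hood [278. 345.] 0.29 [0.595 0.329 0.112] [0.619 0.276 0.042]
side mug [272. 273.] 0.61 [0.713 0.066 0.   ] [0.696 0.104 0.039]
side jar [348. 294.] 0.95 [0.542 0.08  0.   ] [0.505 0.227 0.155]
side jar [271. 307.] 0.54 [ 0.681  0.157 -0.   ] [0.634 0.258 0.118]
side stamp [266. 437.] 0.65 [0.587 0.429 0.   ] [0.582 0.44  0.019]
```

```bash
python3 -c "
import cv2,numpy as np
a=cv2.imread('pics/top0.png');b=cv2.imread('pics/side0.png')
a=a[100:400,100:450];b=b[200:480,170:480]
cv2.imwrite('pics/c0.png',np.hstack([cv2.resize(a,(400,400)),cv2.resize(b,(400,400))]))"
```

```text
(no output)
```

View pics/c0.png

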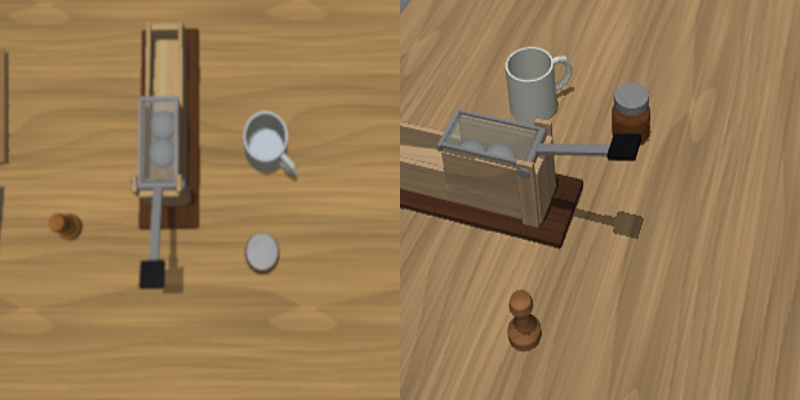

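The dispenser lies along world +x, with the pad at about (0.51, 0.243) and the balls behind the flap. The mug, jar and stamp are clear of the path. I'll approach above the pad with the fingers shut.

Call:
{"name": "step_arm", "arguments": {"plan": "-42 -18 0 0 0 0 0;-42 -18 0 0 0 0 0;-42 -18 0 0 0 0 0;-42 -18 0 0 0 0 0;-42 -18 0 0 0 0 0;-42 -18 0 0 0 0 0;-42 -18 0 0 0 0 0;-42 -18 0 0 0 0 0;-42 -18 0 0 0 0 0;-42 -18 0 0 0 0 0", "grip_force": 10}}

```text
clock: 1.8
eef_pos: [0.5229, 0.2441, 0.2312]
tool_rot: [0.157, 0.988, 0.0, 0.0]
contact_force: [0.1, 0.1, 0.6]
grip_width: 0.0137
```

Call:
{"name": "step_arm", "arguments": {"plan": "0 0 0 0 0 -0.105 0;0 0 0 0 0 -0.105 0;0 0 0 0 0 -0.105 0;0 0 0 0 0.125 0 0;0 0 0 0 0.125 0 0;0 0 0 0 0 0 0"}}

```text
clock: 2.4
eef_pos: [0.5239, 0.2453, 0.2289]
tool_rot: [0.001, 0.992, -0.0, -0.126]
contact_force: [0.8, -0.6, -0.4]
grip_width: 0.0006
```

```bash
cat > g.py <<'E'
from h import *
np.set_printoptions(precision=4,suppress=True)
st=robot.sense();p=st["eef_pos"];Q=R.from_quat(st["tool_rot"])
print(st["clock"],p,Q.as_matrix(),st["contact_force"],st["grip_width"])
s=robot.snapshot("top")
rp=robot.place_of("pad",s);m=robot.masks_of("pad",s)
w=robot.snapshot("wrist");T=w["T_tool_cam"]
for r in robot.place_of("pad",w)[:1]:
    uv=r["uv"];u,v=map(int,np.round(uv));z=np.median(w["z_map"][v-2:v+3,u-2:u+3])
    d=np.linalg.inv(w["mtx"])@[uv[0],uv[1],1]
    print("wrist pad",uv,r["conf"],z,p+Q.apply((T@np.r_[d*z,1])[:3]))
    o=p+Q.apply(T[:3,3]);dd=Q.apply(T[:3,:3]@d);print("ray at z=.155",o+dd*(.155-o[2])/dd[2])
for x in rp[:1]:print("top",at_z(s,x["uv"],.155))
cv2.imwrite("pics/w1.png",w["pixels"])
n=-Q.as_matrix()[:,2];P=np.array([.509,.243,.155])
print("shift tool mm to contact",Q.inv().apply(P+.017*n-p)*1e3)
E
python3 g.py
```

```text
2.4 [0.5239 0.2453 0.2289] [[-0.9685  0.0016 -0.2491]
 [ 0.0017  1.     -0.0004]
 [ 0.2491 -0.0008 -0.9685]] [ 0.7511 -0.5537 -0.3509] 0.0005583777098590927
wrist pad [306.8, 269.3] 0.57 0.17545131 [0.5052 0.2417 0.221 ]
ray at z=.155 [0.5115 0.2404 0.155 ]
shift tool mm to contact [-3.9573 -2.2183 58.2958]
```

Call:
{"name": "step_arm", "arguments": {"plan": "-4 -2.5 0 0 0 0 0;0 0 16 0 0 0 0;0 0 16 0 0 0 0;0 0 14 0 0 0 0;0 0 6 0 0 0 0;0 0 0 0 0 0 0"}}

```text
clock: 3.25
eef_pos: [0.5121, 0.2429, 0.1794]
tool_rot: [-0.0, 0.992, -0.0, -0.125]
contact_force: [0.1, 0.3, -0.4]
grip_width: 0.0007
```

Call:
{"name": "step_arm", "arguments": {"plan": "0 0 2 0 0 0 0;0 0 2 0 0 0 0;0 0 2 0 0 0 0;0 0 2 0 0 0 0;0 0 0 0 0 0 0"}}

```text
clock: 3.75
eef_pos: [0.5109, 0.2431, 0.172]
tool_rot: [-0.0, 0.992, 0.0, -0.124]
contact_force: [-0.1, -0.2, 1.4]
grip_width: 0.0005
```

```bash
cat > v.py <<'E'
from h import *
import sys
np.set_printoptions(precision=4,suppress=True)
s=robot.snapshot("side");t=robot.snapshot("top");st=robot.sense()
print(st["clock"],st["eef_pos"],st["contact_force"])
for r in robot.place_of("pad",s)[:1]:print("pad",r["conf"],depth(s,r["uv"]))
for c in (s,t):
    for r in robot.place_of("capsule_a",c)[:3]:print("cap",r["uv"],round(r["conf"],2),at_z(c,r["uv"],.06))
cv2.imwrite(f"pics/{sys.argv[1]}.png",np.hstack([cv2.resize(t["pixels"][100:400,100:450],(400,400)),cv2.resize(s["pixels"][180:460,120:430],(400,400))]))
E
python3 v.py v1
```

```text
3.85 [0.5109 0.2431 0.1721] [0.5199 0.341  0.8429]
pad 0.86 [0.5035 0.2539 0.1623]
cap [349.4, 293.4] 0.74 [0.5261 0.135  0.06  ]
cap [275.1, 275.2] 0.66 [0.6787 0.1272 0.06  ]
```

View pics/v1.png

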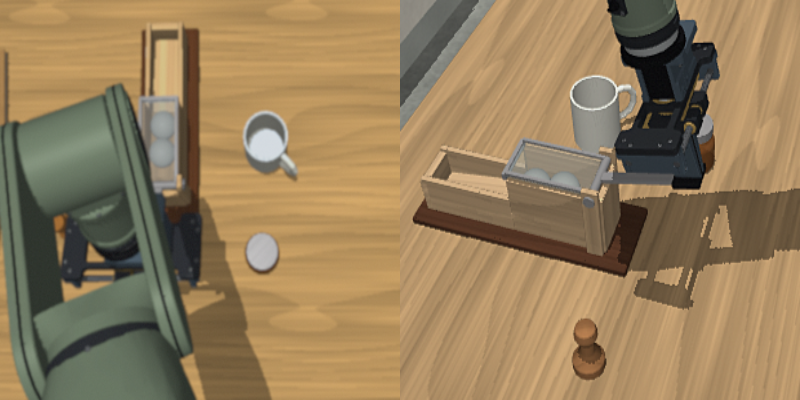

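The fingertips are at pad height (0.1555 m) in light contact, with the hood still shut. Now I'll press along the arc.

Call:
{"name": "step_arm", "arguments": {"plan": "1.24 0 6.5 0 -0.05 0 0;1.24 0 6.5 0 -0.05 0 0;1.24 0 6.5 0 -0.05 0 0;1.24 0 6.5 0 -0.05 0 0;0 0 0 0 0 0 0"}}

```text
clock: 4.5
eef_pos: [0.4999, 0.2429, 0.1471]
tool_rot: [-0.001, 1.0, -0.0, -0.025]
contact_force: [0.3, -0.4, 0.5]
grip_width: 0.0005
```

Call:
{"name": "step_arm", "arguments": {"plan": "1.24 0 6.5 0 -0.05 0 0;1.24 0 6.5 0 -0.05 0 0;1.24 0 6.5 0 -0.05 0 0;1.24 0 6.5 0 -0.05 0 0;1.24 0 6.5 0 -0.05 0 0;1.24 0 6.5 0 -0.05 0 0;1.24 0 6.5 0 -0.05 0 0;0 0 0 0 0 0 0;0 0 0 0 0 0 0"}}

```text
clock: 5.4
eef_pos: [0.4968, 0.2428, 0.1011]
tool_rot: [0.0, 0.989, -0.001, 0.148]
contact_force: [-2.6, 0.2, 1.8]
grip_width: 0.0005
```

Call:
{"name": "step_arm", "arguments": {"plan": "0 0 0 0 0 0 0;0 0 0 0 0 0 0;0 0 0 0 0 0 0;0 0 0 0 0 0 0;0 0 0 0 0 0 0;0 0 0 0 0 0 0;0 0 0 0 0 0 0;0 0 0 0 0 0 0;0 0 0 0 0 0 0;0 0 0 0 0 0 0"}}

```text
clock: 6.4
eef_pos: [0.4975, 0.2431, 0.1014]
tool_rot: [-0.0, 0.989, 0.0, 0.15]
contact_force: [-1.6, -1.1, 2.7]
grip_width: 0.0005
```

```bash
python3 v.py v2
```

```text
6.5 [0.4974 0.2432 0.1014] [ 0.4389 -1.1     2.1296]
pad 0.6 [0.4807 0.3333 0.1939]
cap [162.5, 300.4] 0.75 [0.8592 0.2501 0.06  ]
cap [177.4, 302.7] 0.55 [0.8293 0.2476 0.06  ]
cap [244.5, 153.7] 0.86 [0.8194 0.2457 0.06  ]
cap [247.7, 133.2] 0.78 [0.8639 0.2401 0.06  ]
cap [161.3, 273.8] 0.44 [0.5743 0.4032 0.06  ]
```

View pics/v2.png

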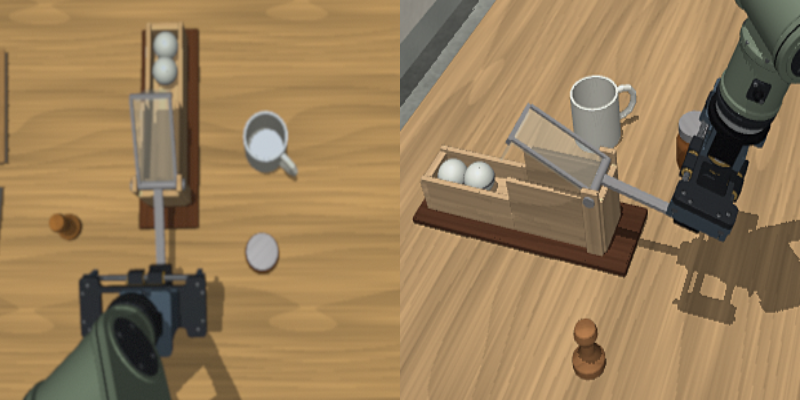

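Both capsules lie in the tray (x ≈ 184 and 229 mm in the dispenser frame). I'll let the lever rise slowly along the same arc.

Call:
{"name": "step_arm", "arguments": {"plan": "-0.58 0 -2.6 0 0.02 0 0;-0.58 0 -2.6 0 0.02 0 0;-0.58 0 -2.6 0 0.02 0 0;-0.58 0 -2.6 0 0.02 0 0;-0.58 0 -2.6 0 0.02 0 0;-0.58 0 -2.6 0 0.02 0 0;-0.58 0 -2.6 0 0.02 0 0;-0.58 0 -2.6 0 0.02 0 0;-0.58 0 -2.6 0 0.02 0 0;-0.58 0 -2.6 0 0.02 0 0"}}

```text
clock: 7.65
eef_pos: [0.4972, 0.2431, 0.1279]
tool_rot: [-0.0, 0.999, 0.0, 0.049]
contact_force: [-1.2, -1.7, 2.6]
grip_width: 0.0007
```

Call:
{"name": "step_arm", "arguments": {"plan": "-0.58 0 -2.6 0 0.02 0 0;-0.58 0 -2.6 0 0.02 0 0;-0.58 0 -2.6 0 0.02 0 0;-0.58 0 -2.6 0 0.02 0 0;-0.58 0 -2.6 0 0.02 0 0;-0.58 0 -2.6 0 0.02 0 0;-0.58 0 -2.6 0 0.02 0 0;-0.58 0 -2.6 0 0.02 0 0;-0.58 0 -2.6 0 0.02 0 0;-0.58 0 -2.6 0 0.02 0 0"}}

```text
clock: 8.65
eef_pos: [0.5031, 0.2431, 0.1541]
tool_rot: [-0.0, 0.999, 0.0, -0.051]
contact_force: [-0.7, 0.4, 1.3]
grip_width: -0.0001
```

Call:
{"name": "step_arm", "arguments": {"plan": "-0.28 0 -1.3 0 0.01 0 0;-0.28 0 -1.3 0 0.01 0 0;-0.28 0 -1.3 0 0.01 0 0;-0.28 0 -1.3 0 0.01 0 0;-0.28 0 -1.3 0 0.01 0 0;-0.28 0 -1.3 0 0.01 0 0;-0.28 0 -1.3 0 0.01 0 0;-0.28 0 -1.3 0 0.01 0 0;-0.28 0 -1.3 0 0.01 0 0;-0.28 0 -1.3 0 0.01 0 0"}}

```text
clock: 9.65
eef_pos: [0.5078, 0.2431, 0.1664]
tool_rot: [-0.0, 0.995, 0.0, -0.1]
contact_force: [2.2, 1.0, 1.1]
grip_width: 0.0005
```

Call:
{"name": "step_arm", "arguments": {"plan": "-0.28 0 -1.3 0 0.01 0 0;-0.28 0 -1.3 0 0.01 0 0;-0.28 0 -1.3 0 0.01 0 0;-0.28 0 -1.3 0 0.01 0 0;-0.28 0 -1.3 0 0.01 0 0;0 0 -0.6 0 0 0 0;0 0 -0.6 0 0 0 0;0 0 -0.6 0 0 0 0;0 0 -0.6 0 0 0 0;0 0 0 0 0 0 0"}}

```text
clock: 10.65
eef_pos: [0.5108, 0.243, 0.1747]
tool_rot: [-0.0, 0.992, -0.0, -0.125]
contact_force: [-0.5, 0.0, 0.7]
grip_width: 0.0005
```

```bash
python3 v.py v3
```

```text
10.75 [0.5109 0.243  0.1747] [ 0.2535  0.9831 -0.3655]
pad 0.62 [0.5041 0.2545 0.1718]
cap [178.6, 303.5] 0.79 [0.8261 0.2489 0.06  ]
cap [158.3, 302.8] 0.7 [0.8638 0.2579 0.06  ]
cap [244.9, 151.9] 0.9 [0.8233 0.2449 0.06  ]
cap [247.5, 137.2] 0.63 [0.8551 0.2403 0.06  ]
```

View pics/v3.png

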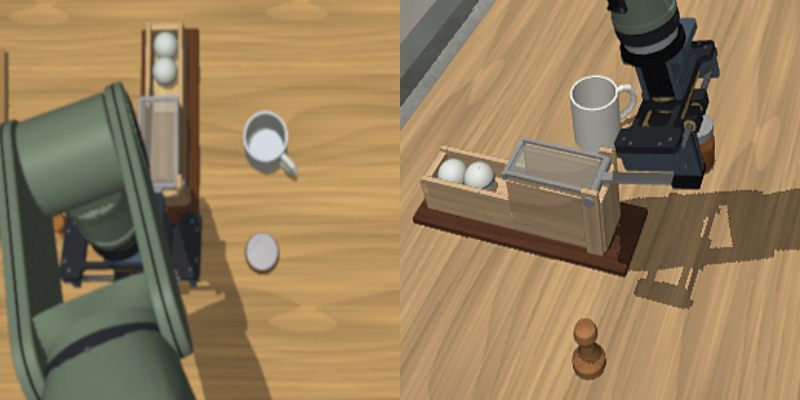

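The hood looks shut and the balls are in the tray. I'll keep easing up slowly in case the tips are still carrying the lever, then retreat.

Call:
{"name": "step_arm", "arguments": {"plan": "0 0 -0.6 0 0 0 0;0 0 -0.6 0 0 0 0;0 0 -0.6 0 0 0 0;0 0 -0.6 0 0 0 0;0 0 -0.6 0 0 0 0;0 0 -0.8 0 0 0 0;0 0 -1 0 0 0 0;0 0 -1 0 0 0 0;0 0 -2 0 0 0 0;0 0 -3 0 0 0 0"}}

```text
clock: 11.9
eef_pos: [0.5137, 0.243, 0.1852]
tool_rot: [-0.0, 0.992, -0.0, -0.125]
contact_force: [0.3, -0.6, 0.4]
grip_width: 0.0005
```

Call:
{"name": "step_arm", "arguments": {"plan": "0 0 -10 0 0 0 0;0 0 -20 0 0 0 0;0 0 -30 0 0 0 0;20 0 -30 0 0 0 0;30 0 -20 0 0 0 0;40 0 0 0 0 0 0;40 0 0 0 0 0 0;40 0 0 0 0 0 0;0 0 0 0 0 0 0;0 0 0 0 0 0 0"}}

```text
clock: 12.9
eef_pos: [0.3762, 0.2431, 0.335]
tool_rot: [-0.001, 0.992, 0.001, -0.123]
contact_force: [0.6, 0.0, 0.6]
grip_width: 0.0004
```

```bash
python3 v.py v4; python3 - <<'E'
from h import *
s=robot.snapshot("top")
for n in("pad","mug","jar","stamp"):
    for r in robot.place_of(n,s)[:1]:print(n,r["uv"],at_z(s,r["uv"],.155 if n=="pad" else 0),depth(s,r["uv"]))
E
```

```text
13.0 [0.3771 0.2431 0.3337] [ 0.2246  0.0861 -0.143 ]
pad 0.6 [0.5096 0.24   0.1543]
cap [177.9, 303.5] 0.84 [0.8274 0.2492 0.06  ]
cap [159.8, 301.6] 0.56 [0.8626 0.2543 0.06  ]
cap [245.7, 151.2] 0.71 [0.8248 0.2433 0.06  ]
cap [249.3, 137.7] 0.61 [0.854  0.2365 0.06  ]
pad [231.6, 305.7] [0.50848633 0.24333215 0.155     ] [0.50847562 0.24326198 0.15533233]
mug [162.4, 270.8] [0.58678842 0.42343446 0.        ] [0.58401446 0.41417559 0.02516402]
jar [328.0, 290.7] [0.54269262 0.07735505 0.        ] [0.53792554 0.07737613 0.07528787]
stamp [163.2, 274.3] [0.57943444 0.42134121 0.        ] [0.5773719  0.41397577 0.02013991]
```

View pics/v4.png

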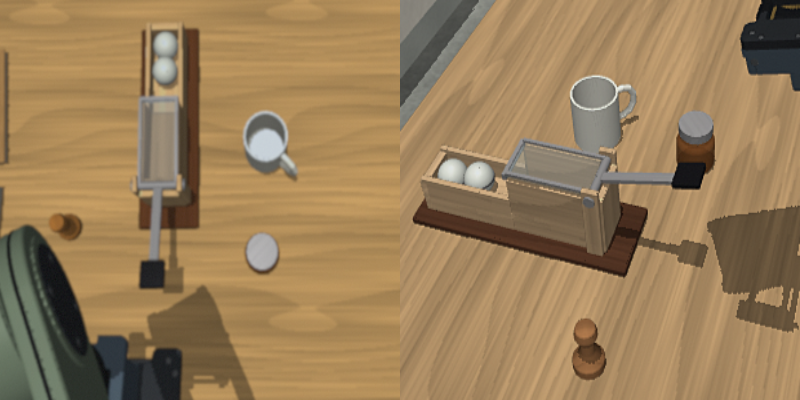

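The hood is fully shut, the pad is back at 0.155 m, both balls are in the tray, and the bystanders haven't moved. Handing the job in.

```bash
python3 -c "
from plant import robot
print(robot.finish_job())"
```

```text
the job is handed in; nothing more can be done
None
```

The job is done and handed in at about 13 s on the robot's clock, well under the 42 s limit. No verdict came back.

- **Press:** I pushed the pad down with shut fingers along the lever's arc to about 0.55 rad, short of the stop. I held it there until the pictures showed both capsules in the tray, at dispenser x of about 184 and 229 mm.
- **Release:** I let the lever rise at about 0.2 rad/s, then 0.1 rad/s near the end. I eased the fingers off the pad and moved the arm clear. Wrist force read at most about 3 N at the end of each move.
- **Last checks:** The hood looks shut, the pad is back at its starting height of 0.155 m, and both capsules are still in the tray. The mug, jar and stamp stand where they were in the last picture.
- **Disagreements:**
  - In the last top picture the network put the mug on the stamp's spot. The picture itself shows the mug unmoved.
  - Some pad and capsule readings were also wrong while the arm blocked the view, and I did not use them.

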